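Brace the jar, twist its lid free and hold it above the mouth

ROBOT

A 6-joint arm with a two-finger parallel gripper is mounted at the origin on a cart in front of the work surface, level with it; the furniture and walls round the work are solid. World frame = base frame: x ahead of the robot, y to its left, z up, the work surface at z = 0. Lengths are in m, angles in rad, forces in N, time in s.
With the tool pointing down it reaches from about 0.25 to 0.725 m from the base axis. Payload 4 kg.
Tool frame: the origin (TCP) lies midway between the tips of the shut fingers; the grasp point (between the pads) lies 19 mm behind it; z points along the fingers, y is the line along which they close (so a half turn about z gives the same grasp; the last joint's range is limited). The gripper opens to 85 mm and grips with 20 to 120 N. Pads are 22 mm wide; open, the fingers measure 114 mm over their backs; the gripper's body (76 mm by 85 mm) begins 54 mm behind the grasp point. The pads swing forward as they close: fully open they stand 13 mm farther back than shut.
Start: joints at [-1.126, 0.241, 0.005, 1.335, 0, 1.571], TCP at [0.215, -0.451, 0.231] pointing down, gripper open.
Joint ranges: [-2.72, 2.72], [-1.05, 1.87], [-1.09, 1.28], [-1.99, 2.15], [-1.42, 1.44], [-3.14, 3.14]. Speed limits (rad/s): [2.79, 2.79, 3.14, 3.14, 3.14, 3.14].

INTERFACE

Orientations are given as a unit quaternion [x, y, z, w].
In Python, from workcell import bot gives the robot as it stands. The module is installed in compiled form; this text tells all that it offers.
- The arm moves only by the tool drive_tool, never from a script. Its arguments are lists of equal length, an entry for each row: "slide": the shift along the tool's x, y, z scaled (see below), a list of three; "rotation": the turn, a rotation vector about the tool's x, y, z scaled (see below), a list of three. A call has exactly 8 rows; each row is the pose to reach, as a shift and turn from the pose commanded when the call began, along the tool's axes at that moment; what a row does not reach only later rows make up. The controller multiplies each number of a shift by 250 mm and each number of a turn by 0.5 rad. A row lasts 1/8 s, in which the tool goes at most 62.5 mm and 10.7 degrees, less where a joint would pass 70% of its speed; a pose out of reach is approached as far as the arm can. A call with a number of a shift or a turn outside -1 to 1 is refused whole. A call with a gripper value outside its range is refused whole. "gripper" is the opening, from 0 (shut) to 1 (fully open), set as the call begins (left out, the last holds). The fingers move at their own pace and stop on an object; the grip force is fixed at half the most. Time passes only in rows, so rows that repeat a pose let the fingers close, or fill a call up. It gives the time, the measured TCP pose, the force, the opening and the grip force at its end, in the units of the state.
- bot.get_obs(): the state, without advancing time (a new reading comes with each control period).
- bot.camera(name): name is "scene" or "top" or "wrist"; returns a dict with "image" (480x640x3 uint8, red, green, blue), "z_map" (480x640 float32, m along the optical axis (not along the pixel's ray), 0 where there is no reading), "camera_matrix" (3x3 intrinsics, pixels), "xyz" and "orientation" of the camera in the world. Camera axes: x right, y up, looking along -z (the intrinsics and any distortion apply to the point x, -y, -z); pixel columns grow to the right and rows downward; lengths in m; the calibration is good to about 2 mm. A picture is of the moment at which its call begins.
- bot.job_done(): hands the job in; it is judged then, once.
The state is a dict: "clock": time; "joint_pos": joint angles; "joint_vel": joint speeds; "tau": joint torques, N m; "eef_pos": TCP position; "tool_rot": TCP orientation; "ft_force": force on the tool from outside, world axes, zero at the start; "ft_torque": the same for the moment, N m; "grip_width": finger opening in m; "grasp_force": force on a finger pad.
Only numpy, scipy, OpenCV 4.12 (cv2) and the standard library are available. Lean on these libraries where they do the work, as an engineer would, in place of code of your own. Each camera call takes 0.05 s, during which the arm holds its last target. There are 200 camera calls.

TASK

The amber jar stands loose between the jaws of the clamp board: turn the clamp's knob clockwise to its end stop so that the jar is braced, and leave it there. Then twist the jar's tight lid anticlockwise; stop turning as soon as it comes free, lift it straight up until it is just clear of the jar's mouth, and finish holding it there in the gripper, level and centred over the jar, with a gap of one to three centimetres. The jar must stay standing in the clamp, and the other things near by must be left where they are.

Things in the scene. Friction and masses are not known exactly. Their poses are not given: they have to be found in the camera images.
- clamp: jar clamp: wooden board 260 x 110 x 18 mm, fixed. Origin under its centre, x along it towards the knob, z up. Two V-shaped steel jaws 66 mm wide, tops 58 mm above the worktop, fixed (on the -x side) and sliding, stand either side of the jar at about x = -68 mm. The knob, on a black housing at x = 75 mm, draws the sliding jaw 5 mm to -x and does not slip back.
- clamp_knob (a joint): turn of the clamp knob in rad: 0 open, 1.3 = its end stop, jar clamped; starts at 0 to 0.3. Grows as the knob turns clockwise seen from above. Stiff: 0.25 N m, up to 0.6 N m near the end, where the jaws begin to bite at 1.2; let go at the end stop, it eases back by 0.03 at most.
- knob_grip (a point): grip point of the clamp knob, on its upright axis, 8 mm below the top of the knob, 78 mm above the worktop. The knob is a black upright bar 46 mm long, 14 mm thick, 34 mm high, on a small disc; x runs along the bar and turns with it (parallel to the board's x when the knob reads 0), z up.
- jar: round amber glass jar, 60 mm wide, shoulders 62 mm above its base, loose (it spins unless clamped), about 0.4 kg. Origin under its centre, z up. Its base is 18 mm above the worktop, on the board; the closing jaw slides it 1 to 2 mm towards the fixed jaw, to x = -70 mm of the board. Round neck 42 mm wide, 53 mm over its ledges.
- jar_mouth (a point): centre of the jar's mouth, on its axis, 95.5 mm above its base: top of the sprung rubber seal on the neck, which pushes a freed lid up by up to 2.5 mm. The lid's rim must rise 22 mm from its screwed-down height to clear it.
- lid: round steel lid, fluted, 62 mm wide, 26 mm high, 0.07 kg. Origin: centre of its lower rim, z up, x towards the dark mark on top. Screwed down, the rim is 74 mm above the jar's base (12 mm over its shoulders). Two-lug twist lid, tight (0.3 to 0.5 N m): x starts 0.07 to 0.25 rad anticlockwise of the jar's x, comes free at 1.2 rad; 1.35 is safely free, over 2.2 too far.
- coffee_jar: bystander: round glass jar with a grey lid, 64 mm diameter, 100 mm high; origin under its centre
- mug: bystander: white spotted mug, 82 mm diameter, 91 mm high; origin under its centre
- spice_a: bystander: small spice jar with a white cap, 47 mm diameter, 98 mm high; origin under its centre
- lemon: bystander: lemon, 78 x 55 x 56 mm; origin under its centre
There are look-alikes about, which are no part of the job. Of the things that look like the lid, the smallest one is meant.

How it is judged:
On the way, in this order (a step that is already met when the one before it is completed fails the run):
1. the clamp knob is at its end stop, the lid still on (value of joint clamp_knob above 1.23 rad and z of lid in the frame of jar below 0.0765 m and angle between the x axis of lid and the x axis of jar, either way round below 0.7 rad), for 0.2 s.
2. the lid has been turned free and has started to rise (angle between the x axis of lid and the x axis of jar, either way round above 0.87 rad and z of lid in the frame of jar above 0.0755 m and value of joint clamp_knob above 1.22 rad), for 0.1 s.
At the end, for the whole second after the job is handed in: Lid held still and level (0.2 rad) in the gripper, its rim 3 to 45 mm above the jar's mouth, within 15 mm of its axis, clear of the jar, turned at most about 130 degrees; clamp knob still at its end stop (over 1.22 rad), jar upright on the board (z of lid in the frame of jar_mouth between 0.003 and 0.045 m and horizontal distance between lid and jar_mouth below 0.015 m and angle between lid's own z axis and vertical below 0.2 rad and angle between the x axis of lid and the x axis of jar, either way round above 0.87 rad and contact force between lid and the fingers above 1 N and contact force between lid and jar below 0.1 N and linear speed of lid below 0.02 m/s and value of joint clamp_knob above 1.22 rad and angle between jar's own z axis and vertical below 0.06 rad and height (world z) of jar below 0.022 m); the arm keeps its last pose, push and grip.
It fails at once if the jar is lifted off the board or tipped (height (world z) of jar above 0.026 m or angle between jar's own z axis and vertical above 0.12 rad).
It fails at once if the lid is carried away or taken high above the jar (horizontal distance between lid and jar_mouth above 0.04 m or z of lid in the frame of jar_mouth above 0.08 m).
It fails at once if a bystander is disturbed (distance of any of coffee_jar, mug, spice_a from where it was at the start of the episode above 0.02 m or distance of lemon from where it was at the start of the episode above 0.03 m).
It also fails if it takes over 48 s, if anything falls off the work surface, if the arm or the gripper's body presses on something with over 40 N, if the wrist force passes 120 N, or if a joint passes its speed limit or range.

## Working session

There is one attempt and no reset: what is moved stays moved. The work goes in short steps, Python scripts to look and compute and a tool call to move; the robot and the scene stay as the last step left them, time stands still between calls to the robot, and variables do not carry over. Pictures are saved under pics/ and viewed, at most 10 in all, crops included, and the job is handed in when it is done.

Besides the shell and the picture viewer there is one more tool, called as a command line: name --argument value ..., lists and objects as JSON in quotes. drive_tool: Moves the arm, as the interface text tells. Shifts and turns lie within -1 to 1; 1 stands for 250 mm of shift or 0.5 rad of turn. Its arguments: {"type":"object","properties":{"slide":{"type":"array","items":{"type":"array","items":{"type":"number"}}},"rotation":{"type":"array","items":{"type":"array","items":{"type":"number"}}},"gripper":{"type":"number"}},"required":["slide","rotation"]}

```bash
mkdir -p pics
cat > h.py <<'E'
import numpy as np, cv2
from scipy.spatial.transform import Rotation as R
from workcell import bot
def cam(n):
    c=bot.camera(n); np.savez('last_%s.npz'%n,**{k:np.array(v) for k,v in c.items()}); return c
def load(n): return dict(np.load('last_%s.npz'%n))
def save(c,f): cv2.imwrite('pics/'+f,cv2.cvtColor(c['image'],cv2.COLOR_RGB2BGR))
def ray(c,u,v):
    K=c['camera_matrix']; d=np.array([(u-K[0,2])/K[0,0],-(v-K[1,2])/K[1,1],-1.])
    return c['xyz'],R.from_quat(c['orientation']).as_matrix()@d
def onplane(c,u,v,z):
    o,d=ray(c,u,v); return o+d*(z-o[2])/d[2]
def cloud(c):
    K=c['camera_matrix']; v,u=np.mgrid[:480,:640]; z=c['z_map']
    p=np.stack([(u-K[0,2])/K[0,0]*z,-(v-K[1,2])/K[1,1]*z,-z],-1)
    return p@R.from_quat(c['orientation']).as_matrix().T+c['xyz']
E
python3 - <<'E'
from h import *
for n in('scene','top'):
    c=cam(n); save(c,n+'0.png'); print(n,c['xyz'],c['orientation'],c['camera_matrix'].tolist(), [k for k in c])
o=bot.get_obs(); print({k:np.round(v,3) for k,v in o.items()})
E
```

```text
scene [0.00337332 0.7615443  0.64035066] [-0.14881264  0.50420386  0.81540271 -0.24238746] [[481.2248605764372, 0.0, 317.2690186574358], [0.0, 481.2248605764372, 238.81817791378117], [0.0, 0.0, 1.0]] ['image', 'z_map', 'camera_matrix', 'xyz', 'orientation']
top [ 0.5225675  -0.13925603  1.30979185] [ 0.02813873 -0.02747848 -0.70244408  0.71065144] [[532.4646718230191, 0.0, 321.4934643669859], [0.0, 532.4646718230191, 241.46871431817914], [0.0, 0.0, 1.0]] ['image', 'z_map', 'camera_matrix', 'xyz', 'orientation']
{'clock': np.float64(0.1), 'joint_pos': array([-1.126,  0.241,  0.004,  1.335,  0.   ,  1.571]), 'joint_vel': array([-0.002, -0.001,  0.003, -0.   , -0.001, -0.   ]), 'tau': array([-1.0000e-03, -3.7314e+01,  2.5301e+01,  1.1000e-02, -0.0000e+00,
       -0.0000e+00]), 'eef_pos': array([ 0.215, -0.451,  0.231]), 'tool_rot': array([ 0.975,  0.221, -0.   , -0.001]), 'ft_force': array([ 0.032,  0.393, -0.678]), 'ft_torque': array([0.029, 0.03 , 0.   ]), 'grasp_force': np.float64(0.0), 'grip_width': np.float64(0.086)}
```

View pics/scene0.png

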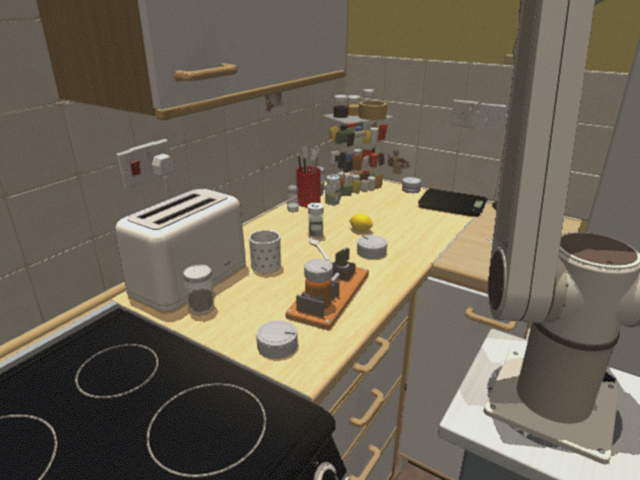

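View pics/top0.png

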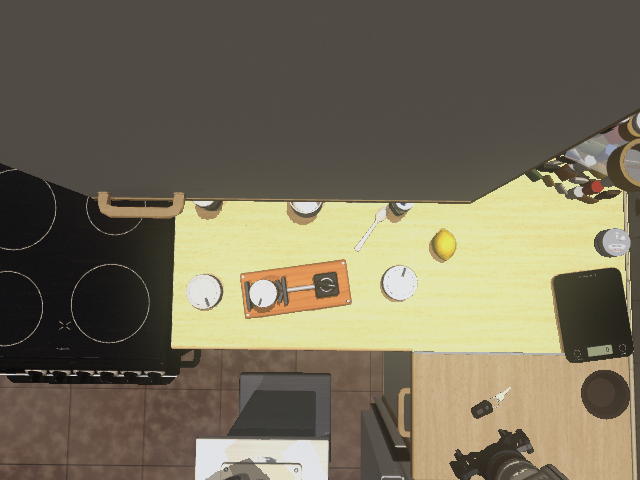

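The scene view shows the amber jar with its lid in the orange clamp board at (318,285). In the top view the candidate lids are (205,292) and (400,283), both lying loose on the worktop and larger, and (263,292), on the amber jar. The third fits, being the smallest and on the jar. The knob is at (326,285). I'll measure them and crop to confirm.

Run:
```python
from h import *
c=load('top'); P=cloud(c); im=c['image']
hsv=cv2.cvtColor(im,cv2.COLOR_RGB2HSV)
# white-ish lid discs
for (u,v) in((205,292),(263,292),(400,283)):
    m=np.zeros((480,640),np.uint8); m[v-24:v+25,u-24:u+25]=1
    z=P[v,u,2]; mm=((np.abs(P[...,2]-z)<.008)&(m>0)).astype(np.uint8)
    cs=max(cv2.findContours(mm,0,1)[0],key=cv2.contourArea); (x,y),r=cv2.minEnclosingCircle(cs)
    e=cv2.fitEllipse(cs); p=onplane(c,*e[0],z); print('lid',u,v,'z',z,'ctr',e[0],p,'diam',np.mean(e[1])*(1.31-z)/532)
# board
m=(cv2.inRange(hsv,(5,130,60),(16,255,255))); m[:, :230]=0;m[:,365:]=0;m[:250]=0;m[330:]=0
ps=np.argwhere(m>0)[:,::-1]; w=np.array([onplane(c,*q,.018)[:2] for q in ps],np.float32)
r=cv2.minAreaRect(w); print('board',r, cv2.boxPoints(r).tolist())
# knob: height 0.07-0.09 region
m=(P[...,2]>.078)&(P[...,2]<.094); m[:,:300]=0;m[:,350:]=0;m[:260]=0;m[310:]=0
ps=np.argwhere(m)[:,::-1]; w=np.array([onplane(c,*q,.086)[:2] for q in ps],np.float32)
print('knob n',len(w)); r=cv2.minAreaRect(w); print(r); wc=w-w.mean(0); ev=np.linalg.eigh(wc.T@wc); print(w.mean(0),np.degrees(np.arctan2(ev[1][1,1],ev[1][0,1])))
print('cabinet z',P[100,300],P[195,300], P[208,140])
crop=cv2.resize(im[250:330,190:420],None,fx=3.4,fy=3.4,interpolation=cv2.INTER_CUBIC); save({'image':crop},'crop0.png')
```

```text
lid 205 292 z 0.03391430568776532 ctr (203.18130493164062, 291.18902587890625) [0.50086448 0.14344629 0.03391431] diam 0.08254002150668555
lid 263 292 z 0.11541078596352583 ctr (262.87261962890625, 292.88397216796875) [ 0.50003463 -0.00802835  0.11541079] diam 0.061150732569905726
lid 400 283 z 0.03491285055109383 ctr (399.5789794921875, 282.41485595703125) [ 0.52719026 -0.32500434  0.03491285] diam 0.08121398404462124
board ((0.5097244381904602, -0.07532386481761932), (0.10842893272638321, 0.2577073276042938), 8.430971145629883) [[0.43720361590385437, 0.044188495725393295], [0.47498807311058044, -0.2107338309288025], [0.5822452306747437, -0.19483622908592224], [0.5444607734680176, 0.06008610129356384]]
knob n 117
((0.5206804871559143, -0.14972823858261108), (0.04438307136297226, 0.013566384091973305), 82.55795288085938)
[ 0.52067024 -0.14964499] 82.28347
cabinet z [ 0.65583155 -0.12183884  0.93055013] [ 0.6555308  -0.10482053  0.51253337] [0.63046732 0.13029802 0.53024422]
```

View pics/crop0.png

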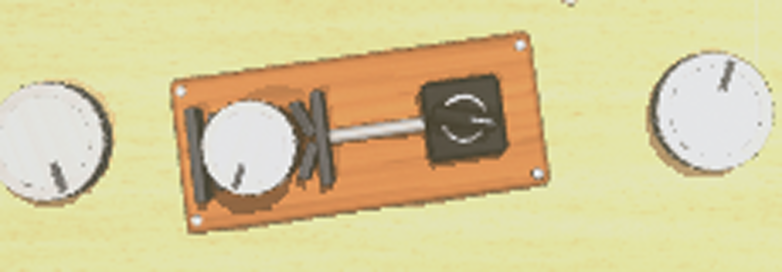

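The crop confirms the small lid on the jar at about (250,148) in the crop, with a measured diameter of 61 mm and its top near 0.117 m. The two bigger lids, about 82 mm, are the look-alikes. The board direction is -81.6°. The knob bar is at -97.7°, so the knob reads about 0.28. The lid and knob positions agree with the board geometry within 1 mm.

```bash
cat >> h.py <<'E'
def plan(x,y,z,head):
    """slide/rot units from the measured pose to a tool-down pose, tool-x heading in deg"""
    o=bot.get_obs(); T=R.from_quat(o['tool_rot'])
    h=np.radians(head); G=R.from_matrix(np.array([[np.cos(h),np.sin(h),0],[np.sin(h),-np.cos(h),0],[0,0,-1]]))
    s=T.inv().apply(np.array([x,y,z])-o['eef_pos'])/.25; r=(T.inv()*G).as_rotvec()/.5
    X=T.as_matrix()[:,0]; print('slide',s.round(3),'rot',r.round(3),'head',np.degrees(np.arctan2(X[1],X[0])).round(2),'j6',o['joint_pos'][5].round(2))
E
python3 -c "
from h import *
plan(.5207,-.1497,.15,82.3)"
```

```text
slide [ 1.622 -0.56   0.323] rot [-0.003 -0.002 -1.983] head 25.49 j6 1.57
```

drive_tool --slide '[[0.12, -0.04, 0.02], [0.25, -0.08, 0.04], [0.37, -0.12, 0.06], [0.5, -0.17, 0.08], [0.62, -0.21, 0.1], [0.75, -0.25, 0.12], [0.87, -0.3, 0.14], [0.9, -0.31, 0.15]]' --rotation '[[0, 0, -0.12], [0, 0, -0.25], [0, 0, -0.37], [0, 0, -0.5], [0, 0, -0.62], [0, 0, -0.75], [0, 0, -0.9], [0, 0, -1]]' --gripper 1

```text
clock: 1.1
eef_pos: [0.3854, -0.2832, 0.1931]
tool_rot: [0.889, 0.457, -0.0, -0.001]
ft_force: [-0.5, -0.1, -0.1]
grip_width: 0.0858
grasp_force: 0.0
```

```bash
python3 -c "
from h import *
plan(.5207,-.1497,.15,82.3)"
```

```text
slide [0.749 0.13  0.172] rot [-0.003 -0.001 -0.974] head 54.4 j6 1.56
```

drive_tool --slide '[[0.12, 0.02, 0.03], [0.24, 0.04, 0.06], [0.36, 0.06, 0.09], [0.48, 0.08, 0.12], [0.6, 0.1, 0.14], [0.7, 0.12, 0.16], [0.749, 0.13, 0.172], [0.749, 0.13, 0.172]]' --rotation '[[0, 0, -0.14], [0, 0, -0.28], [0, 0, -0.42], [0, 0, -0.56], [0, 0, -0.7], [0, 0, -0.85], [0, 0, -0.97], [0, 0, -0.97]]'

```text
clock: 2.1
eef_pos: [0.5208, -0.152, 0.1502]
tool_rot: [0.755, 0.656, -0.001, -0.0]
ft_force: [-1.5, -0.4, 0.1]
grip_width: 0.0857
grasp_force: 0.0
```

```bash
python3 -c "
from h import *
plan(.5207,-.1497,.059,82.3)
c=cam('wrist'); save(c,'w0.png'); print(c['xyz'],c['orientation'])
P=cloud(c); m=(P[...,2]>.076)&(P[...,2]<.095)&(np.hypot(P[...,0]-.5207,P[...,1]+.1497)<.04)
w=P[m][:,:2].astype(np.float32); print(len(w),w.mean(0),cv2.minAreaRect(w),P[m][:,2].max())
q=w-w.mean(0); e=np.linalg.eigh(q.T@q)[1][:,1]; print(np.degrees(np.arctan2(e[1],e[0])))
"
```

```text
slide [ 0.009 -0.001  0.365] rot [-0.002  0.001 -0.013] head 81.93 j6 1.43
[ 0.53082135 -0.08733586  0.29231455] [-0.13059315  0.00963696 -0.06973781  0.98893336]
2207 [ 0.5217927  -0.14818798] ((0.5216204524040222, -0.1496995985507965), (0.045514073222875595, 0.014009591192007065), 82.82898712158203) 0.08816012096611481
82.822975
```

View pics/w0.png

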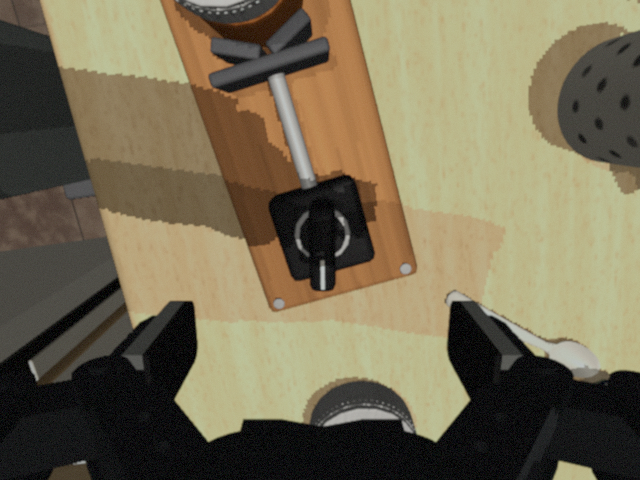

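The wrist view shows the knob bar upright at (322,245), centred at (0.5212, -0.1497) with heading 82.8°, which agrees with the top view. I'll descend and close.

drive_tool --slide '[[0.01, -0.002, 0.08], [0.01, -0.002, 0.16], [0.01, -0.002, 0.24], [0.01, -0.002, 0.32], [0.01, -0.002, 0.365], [0.01, -0.002, 0.365], [0.01, -0.002, 0.365], [0.01, -0.002, 0.365]]' --rotation '[[0, 0, -0.02], [0, 0, -0.02], [0, 0, -0.02], [0, 0, -0.02], [0, 0, -0.02], [0, 0, -0.02], [0, 0, -0.02], [0, 0, -0.02]]'

```text
clock: 3.15
eef_pos: [0.5215, -0.1496, 0.0605]
tool_rot: [0.752, 0.659, 0.0, 0.001]
ft_force: [-0.3, -0.1, -0.5]
grip_width: 0.0852
grasp_force: 0.0
```

drive_tool --slide '[[0, 0, 0], [0, 0, 0], [0, 0, 0], [0, 0, 0], [0, 0, 0], [0, 0, 0], [0, 0, 0], [0, 0, 0]]' --rotation '[[0, 0, 0], [0, 0, 0], [0, 0, 0], [0, 0, 0], [0, 0, 0], [0, 0, 0], [0, 0, 0], [0, 0, 0]]' --gripper 0

```text
clock: 4.15
eef_pos: [0.5211, -0.1493, 0.0598]
tool_rot: [0.752, 0.659, 0.0, 0.0]
ft_force: [0.3, -0.0, 2.2]
grip_width: 0.0131
grasp_force: 59.7
```

```bash
python3 -c "
from h import *
plan(.5207,-.1497,.059,82.3)
o=bot.get_obs();print(o['ft_torque'],o['eef_pos'],o['grip_width'],o['grasp_force'])"
```

```text
slide [-0.002 -0.001  0.003] rot [ 0.001 -0.     0.007] head 82.5 j6 1.42
[-0.00243    -0.13321195  0.23568152] [ 0.52108846 -0.14933888  0.05975331] 0.013111173083794472 59.741204380989075
```

drive_tool --slide '[[0, 0, 0], [0, 0, 0], [0, 0, 0], [0, 0, 0], [0, 0, 0], [0, 0, 0], [0, 0, 0], [0, 0, 0]]' --rotation '[[0, 0, 0.14], [0, 0, 0.28], [0, 0, 0.42], [0, 0, 0.56], [0, 0, 0.7], [0, 0, 0.84], [0, 0, 1], [0, 0, 1]]'

```text
clock: 5.15
eef_pos: [0.5213, -0.1494, 0.0597]
tool_rot: [0.892, 0.453, 0.0, 0.0]
ft_force: [0.8, 0.6, 1.4]
grip_width: 0.0128
grasp_force: 59.7
```

drive_tool --slide '[[0, 0, 0], [0, 0, 0], [0, 0, 0], [0, 0, 0], [0, 0, 0], [0, 0, 0], [0, 0, 0], [0, 0, 0]]' --rotation '[[0, 0, 0.14], [0, 0, 0.28], [0, 0, 0.42], [0, 0, 0.56], [0, 0, 0.7], [0, 0, 0.84], [0, 0, 0.9], [0, 0, 0.9]]'

```text
clock: 6.15
eef_pos: [0.5214, -0.1495, 0.0597]
tool_rot: [0.97, 0.243, 0.001, 0.0]
ft_force: [2.9, -0.1, 1.6]
grip_width: 0.0131
grasp_force: 59.6
```

```bash
python3 -c "
from h import *
plan(.5211,-.1497,.059,24)
o=bot.get_obs();print(o['ft_torque'],o['ft_force'],o['eef_pos'],o['grip_width'],o['grasp_force'])"
```

```text
slide [-0.001  0.     0.003] rot [ 0.002 -0.002  0.144] head 28.12 j6 2.37
[-0.07050151 -0.5671714   0.18708345] [ 2.92090758 -0.11333468  1.59663372] [ 0.52136917 -0.14949095  0.05974403] 0.013129025274826648 59.59668159484863
```

drive_tool --slide '[[0, 0, 0], [0, 0, 0], [0, 0, 0], [0, 0, 0], [0, 0, 0], [0, 0, 0], [0, 0, 0], [0, 0, 0]]' --rotation '[[0, 0, 0.05], [0, 0, 0.1], [0, 0, 0.15], [0, 0, 0.2], [0, 0, 0.24], [0, 0, 0.24], [0, 0, 0.24], [0, 0, 0.24]]'

```text
clock: 7.15
eef_pos: [0.5214, -0.1495, 0.0598]
tool_rot: [0.983, 0.184, 0.0, 0.0]
ft_force: [5.1, -2.4, 1.2]
grip_width: 0.0131
grasp_force: 67.0
```

```bash
python3 -c "
from h import *
plan(.5211,-.1497,.059,24)
o=bot.get_obs();print(o['ft_torque'],o['ft_force'],o['tau'],o['grip_width'],o['grasp_force'])"
```

```text
slide [-0.001  0.     0.003] rot [ 0.002 -0.002 -0.096] head 21.25 j6 2.49
[-0.37670845 -0.95993756  1.33534141] [ 5.10504655 -2.42324513  1.20976527] [ -0.90903986 -42.21235871  18.05085003   1.99744575   0.18267333
   1.31751459] 0.013057217054304267 66.9856059551239
```

drive_tool --slide '[[0, 0, 0], [0, 0, 0], [0, 0, 0], [0, 0, 0], [0, 0, 0], [0, 0, -0.15], [0, 0, -0.3], [0, 0, -0.46]]' --rotation '[[0, 0, 0], [0, 0, 0], [0, 0, 0], [0, 0, 0], [0, 0, 0], [0, 0, 0], [0, 0, 0], [0, 0, 0]]' --gripper 1

```text
clock: 8.15
eef_pos: [0.5204, -0.1492, 0.1755]
tool_rot: [0.983, 0.184, -0.0, -0.0]
ft_force: [0.6, -0.0, -0.7]
grip_width: 0.0852
grasp_force: 0.0
```

```bash
python3 -c "
from h import *
c=cam('wrist')
P=cloud(c); m=(P[...,2]>.076)&(P[...,2]<.095)&(np.hypot(P[...,0]-.5207,P[...,1]+.1497)<.04)
w=P[m][:,:2].astype(np.float32); r=cv2.minAreaRect(w); print(len(w),r)
bx=cv2.boxPoints(r); d=max((bx[1]-bx[0],bx[2]-bx[1]),key=np.linalg.norm); print('knob',np.radians((98.43-np.degrees(np.arctan2(d[1],d[0])))%180))
m=(P[...,2]>.108)&(P[...,2]<.125)&(np.hypot(P[...,0]-.5,P[...,1]+.008)<.05); print('lid',m.sum(),cv2.minEnclosingCircle(P[m][:,:2].astype(np.float32)) if m.any() else 0,P[m][:,2].mean())
plan(.4997,-.0065,.15,0)
s=cam('scene');c=cam('top');im=np.vstack([cv2.resize(c['image'][250:330,190:420],None,fx=3.4,fy=3.4,interpolation=2),cv2.resize(s['image'][230:330,200:430],None,fx=3.4,fy=3.4,interpolation=2)[:300]]);save({'image':im},'c1.png')
"
```

```text
1802 ((0.5217090249061584, -0.1497288942337036), (0.04608028754591942, 0.014028954319655895), 24.997535705566406)
knob 1.2816385
lid 11198 ((0.5006513595581055, -0.00695371488109231), 0.031546615064144135) 0.117019363647849
slide [ 0.118 -0.571  0.124] rot [ 0.008 -0.017  0.739] head 21.18 j6 2.49
```

View pics/c1.png

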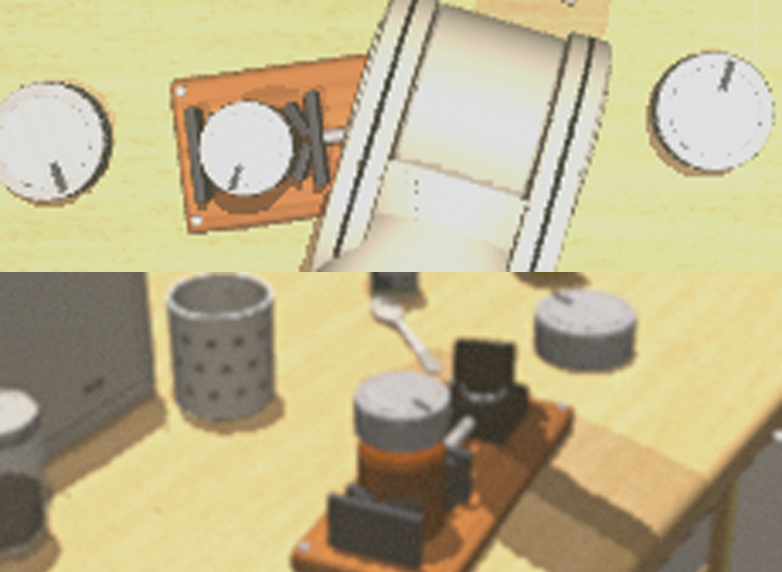

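The top half shows the lid still on the jar at (248,148) of the crop with its mark unchanged. The bottom half shows the jar standing between the jaws and the knob turned. The knob measures 1.28 rad. Next I'll move over the lid at (0.500, -0.0065) with heading 40°.

```bash
python3 -c "
from h import *
plan(.5,-.0065,.16,40)"
```

```text
slide [ 0.123 -0.567  0.068] rot [ 0.009 -0.008 -0.657] head 21.18 j6 2.49
```

drive_tool --slide '[[0.02, -0.1, 0.01], [0.04, -0.2, 0.02], [0.07, -0.3, 0.03], [0.09, -0.4, 0.05], [0.11, -0.5, 0.06], [0.123, -0.567, 0.068], [0.123, -0.567, 0.068], [0.123, -0.567, 0.068]]' --rotation '[[0, 0, -0.1], [0, 0, -0.2], [0, 0, -0.3], [0, 0, -0.4], [0, 0, -0.5], [0, 0, -0.6], [0, 0, -0.657], [0, 0, -0.657]]'

```text
clock: 9.3
eef_pos: [0.4984, -0.0066, 0.1574]
tool_rot: [0.94, 0.342, -0.0, 0.0]
ft_force: [-0.3, 0.2, -0.7]
grip_width: 0.0855
grasp_force: 0.0
```

```bash
python3 -c "
from h import *
c=cam('wrist');save(c,'w2.png')
P=cloud(c)
m=(P[...,2]>.110)&(P[...,2]<.125)&(np.hypot(P[...,0]-.5,P[...,1]+.0065)<.05); print('lid',m.sum(),cv2.minEnclosingCircle(P[m][:,:2].astype(np.float32)) if m.any() else 0)
plan(.5,-.0065,.079,40)"
```

```text
lid 13558 ((0.5004757642745972, -0.0061982483603060246), 0.03146008029580116)
slide [0.005 0.003 0.314] rot [ 0.001  0.    -0.002] head 39.95 j6 2.43
```

drive_tool --slide '[[0.005, 0.003, 0.06], [0.005, 0.003, 0.12], [0.005, 0.003, 0.18], [0.005, 0.003, 0.24], [0.005, 0.003, 0.29], [0.005, 0.003, 0.314], [0.005, 0.003, 0.314], [0.005, 0.003, 0.314]]' --rotation '[[0, 0, 0], [0, 0, 0], [0, 0, 0], [0, 0, 0], [0, 0, 0], [0, 0, 0], [0, 0, 0], [0, 0, 0]]'

```text
clock: 10.35
eef_pos: [0.5002, -0.0058, 0.0795]
tool_rot: [0.94, 0.342, 0.001, 0.0]
ft_force: [-0.2, 0.6, 1.4]
grip_width: 0.0854
grasp_force: 0.0
```

```bash
python3 -c "
from h import *
plan(.5,-.0063,.079,40); print(bot.get_obs()['ft_force'])
c=cam('scene');save({'image':cv2.resize(c['image'][200:340,210:430],None,fx=3.4,fy=3.4,interpolation=2)},'s2.png')"
```

```text
slide [-0.002  0.001  0.002] rot [ 0.001 -0.002  0.   ] head 40.01 j6 2.43
[-0.19957582  0.64093705  1.38316746]
```

View pics/s2.png

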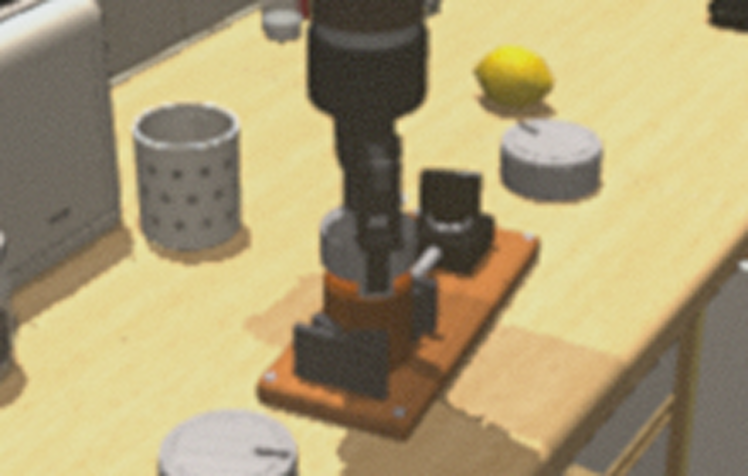

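The scene crop shows the open fingers straddling the lid, with a tip at (376,290) beside the lid rim and nothing touching. I'll close.

drive_tool --slide '[[0, 0, 0], [0, 0, 0], [0, 0, 0], [0, 0, 0], [0, 0, 0], [0, 0, 0], [0, 0, 0], [0, 0, 0]]' --rotation '[[0, 0, 0], [0, 0, 0], [0, 0, 0], [0, 0, 0], [0, 0, 0], [0, 0, 0], [0, 0, 0], [0, 0, 0]]' --gripper 0

```text
clock: 11.4
eef_pos: [0.5002, -0.0059, 0.0799]
tool_rot: [0.94, 0.342, 0.001, 0.0]
ft_force: [-1.1, -0.5, 5.4]
grip_width: 0.0609
grasp_force: 64.2
```

```bash
python3 -c "
from h import *
plan(.5,-.0063,.079,40); o=bot.get_obs();print(o['ft_force'],o['ft_torque'],o['tau'][5])"
```

```text
slide [-0.002  0.001  0.004] rot [ 0.002 -0.002  0.   ] head 40.0 j6 2.43
[-1.14341004 -0.47563587  5.37266787] [-0.11396048  0.26436334 -0.05675454] -0.0155651819659397
```

Gripped at 61 mm. Next I'll turn anticlockwise.

drive_tool --slide '[[0, 0, 0], [0, 0, 0], [0, 0, 0], [0, 0, 0], [0, 0, 0], [0, 0, 0], [0, 0, 0], [0, 0, 0]]' --rotation '[[0, 0, -0.1], [0, 0, -0.2], [0, 0, -0.3], [0, 0, -0.4], [0, 0, -0.5], [0, 0, -0.6], [0, 0, -0.7], [0, 0, -0.8]]'

```text
clock: 12.4
eef_pos: [0.5004, -0.0058, 0.0799]
tool_rot: [0.853, 0.522, 0.001, 0.0]
ft_force: [-1.1, 0.4, 4.4]
grip_width: 0.0608
grasp_force: 64.4
```

```bash
python3 -c "
from h import *
plan(.5,-.0063,.079,40); o=bot.get_obs();print(o['ft_force'],o['ft_torque'],o['tau'][5])
s=cam('scene');c=cam('top')
save({'image':np.vstack([cv2.resize(c['image'][260:320,200:360],None,fx=4,fy=4,interpolation=2),cv2.resize(s['image'][240:330,260:420],None,fx=4,fy=4,interpolation=2)])},'s3.png')"
```

```text
slide [-0.002 -0.     0.004] rot [ 0.002 -0.003  0.801] head 62.93 j6 2.03
[-1.12710515  0.39701971  4.40455168] [ 0.02042981  0.12633461 -0.48956309] -0.18488761503249407
```

View pics/s3.png

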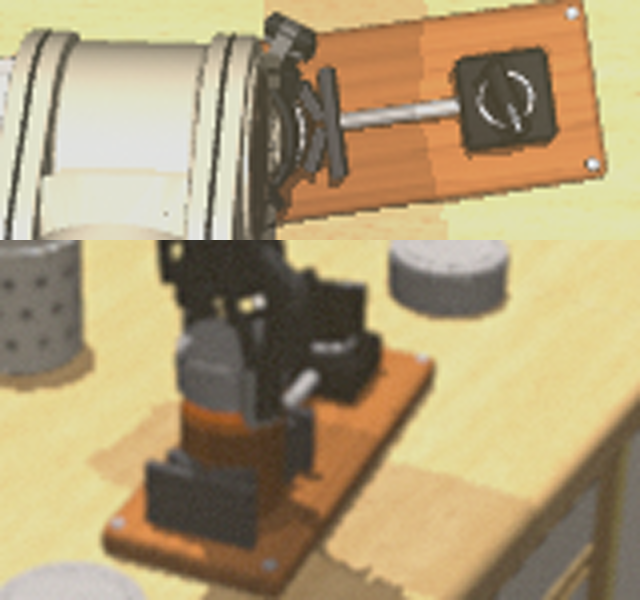

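The top half shows the knob still at its end stop, with its mark at (515,122). The bottom half shows the jar upright in the jaws and the lid gripped. The reaction torque of 0.49 N m is within the tightness range, so the lid is turning against its threads. Continuing.

drive_tool --slide '[[0, 0, 0], [0, 0, 0], [0, 0, 0], [0, 0, 0], [0, 0, 0], [0, 0, 0], [0, 0, 0], [0, 0, 0]]' --rotation '[[0, 0, -0.1], [0, 0, -0.2], [0, 0, -0.3], [0, 0, -0.4], [0, 0, -0.5], [0, 0, -0.6], [0, 0, -0.7], [0, 0, -0.8]]'

```text
clock: 13.5
eef_pos: [0.5005, -0.0057, 0.08]
tool_rot: [0.732, 0.681, 0.001, 0.0]
ft_force: [-1.2, -0.1, 6.3]
grip_width: 0.0612
grasp_force: 64.5
```

```bash
python3 -c "
from h import *
plan(.5,-.0063,.079,40); o=bot.get_obs();print(o['ft_force'],o['ft_torque'],o['tau'][5])"
```

```text
slide [-0.002 -0.002  0.004] rot [ 0.003 -0.003  1.601] head 85.86 j6 1.63
[-1.20804913 -0.05795688  6.28362017] [ 0.14037035  0.11069412 -0.52727722] -0.16348840668797493
```

drive_tool --slide '[[0, 0, 0], [0, 0, 0], [0, 0, 0], [0, 0, 0], [0, 0, 0], [0, 0, 0], [0, 0, 0], [0, 0, 0]]' --rotation '[[0, 0, -0.1], [0, 0, -0.2], [0, 0, -0.3], [0, 0, -0.4], [0, 0, -0.45], [0, 0, -0.5], [0, 0, -0.5], [0, 0, -0.5]]'

```text
clock: 14.5
eef_pos: [0.5008, -0.0058, 0.0809]
tool_rot: [0.642, 0.767, 0.001, 0.001]
ft_force: [-2.3, 0.4, 11.7]
grip_width: 0.0612
grasp_force: 65.0
```

```bash
python3 -c "
from h import *
plan(.5,-.0063,.079,40); o=bot.get_obs();print(o['ft_force'],o['ft_torque'],o['tau'][5])"
```

```text
slide [-0.001 -0.003  0.008] rot [ 6.0e-03 -2.0e-03  2.1e+00] head 100.16 j6 1.38
[-2.29331195  0.35553292 11.72526134] [-0.03800417  0.54015511 -0.03362668] -0.05627221777103841
```

At 1.05 rad the torque has dropped to about 0 and the spring is pushing up at 12 N, so the lid is free. I'll add a small margin turn, then lift straight up by about 39 mm.

drive_tool --slide '[[0, 0, 0], [0, 0, 0], [0, 0, 0], [0, 0, 0], [0, 0, -0.004], [0, 0, -0.008], [0, 0, -0.012], [0, 0, -0.016]]' --rotation '[[0, 0, -0.1], [0, 0, -0.2], [0, 0, -0.28], [0, 0, -0.28], [0, 0, -0.28], [0, 0, -0.28], [0, 0, -0.28], [0, 0, -0.28]]'

```text
clock: 15.5
eef_pos: [0.4989, -0.0058, 0.0825]
tool_rot: [0.586, 0.81, -0.001, -0.001]
ft_force: [-0.2, 0.6, -1.0]
grip_width: 0.0611
grasp_force: 64.9
```

```bash
python3 -c "
from h import *
plan(.5006,-.0058,.119,108.2); o=bot.get_obs();print(o['ft_force'],o['ft_torque'],o['tau'][5])"
```

```text
slide [-0.002  0.006 -0.146] rot [-0.004 -0.001 -0.   ] head 108.19 j6 1.24
[-0.24265139  0.61063014 -0.95577977] [0.02463116 0.02639821 0.00112564] 0.00011565486147446791
```

The external force is now about -1 N, which is just the lid's weight, so the lid is free. Lifting.

drive_tool --slide '[[0, 0.003, -0.02], [0, 0.006, -0.04], [0, 0.006, -0.06], [0, 0.006, -0.08], [0, 0.006, -0.1], [0, 0.006, -0.12], [0, 0.006, -0.14], [0, 0.006, -0.148]]' --rotation '[[0, 0, 0], [0, 0, 0], [0, 0, 0], [0, 0, 0], [0, 0, 0], [0, 0, 0], [0, 0, 0], [0, 0, 0]]'

```text
clock: 16.5
eef_pos: [0.5013, -0.0054, 0.1205]
tool_rot: [0.586, 0.81, 0.0, 0.0]
ft_force: [0.5, 0.2, 0.0]
grip_width: 0.061
grasp_force: 64.9
```

```bash
python3 -c "
from h import *
plan(.5003,-.0058,.119,108.2); o=bot.get_obs();print(o['ft_force'],o['grasp_force'])
s=cam('scene');c=cam('top')
save({'image':np.vstack([cv2.resize(c['image'][260:320,200:360],None,fx=4,fy=4,interpolation=2),cv2.resize(s['image'][240:330,260:420],None,fx=4,fy=4,interpolation=2)])},'s4.png')"
```

```text
slide [-0.    -0.004  0.006] rot [ 0.001  0.    -0.   ] head 108.19 j6 1.24
[0.47457706 0.19999816 0.01264426] 64.91442192345858
```

View pics/s4.png

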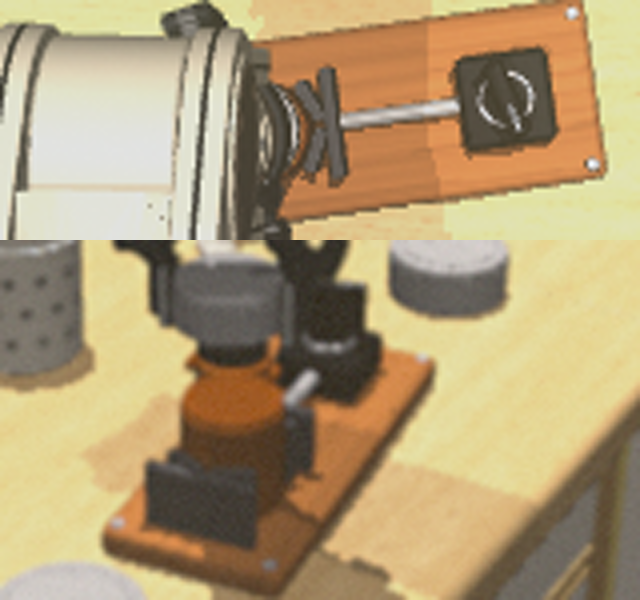

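The lid is held level at (230,300) above the jar's neck, with a computed gap of about 19 mm. The jar stands in the jaws and the knob is at its end stop. I'll hold for a second, then hand in.

drive_tool --slide '[[0, 0, 0], [0, 0, 0], [0, 0, 0], [0, 0, 0], [0, 0, 0], [0, 0, 0], [0, 0, 0], [0, 0, 0]]' --rotation '[[0, 0, 0], [0, 0, 0], [0, 0, 0], [0, 0, 0], [0, 0, 0], [0, 0, 0], [0, 0, 0], [0, 0, 0]]'

```text
clock: 17.6
eef_pos: [0.5011, -0.0054, 0.1201]
tool_rot: [0.586, 0.81, 0.0, 0.0]
ft_force: [0.2, 0.4, -0.7]
grip_width: 0.061
grasp_force: 64.9
```

```bash
python3 -c "
from h import *
print(bot.get_obs()['eef_pos'],bot.job_done())"
```

```text
the job is handed in; nothing more can be done
[ 0.5011216  -0.0053522   0.12006508] None
```

I handed the job in at about 17.6 s with no verdict returned: the clamp knob measured 1.28 rad after release, the jar is upright in the clamp, and the lid came free and is held level, centred and roughly 19 mm above the jar's mouth.

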